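# Uncover and sort incoming pump housings

## Robot

A 6-joint arm with a two-finger parallel gripper is mounted at the origin on the work surface. World frame = base frame: x ahead of the robot, y to its left, z up, the work surface at z = 0. Lengths are in mm, angles in rad, forces in N, time in s.
With the tool pointing down it reaches from about 275 to 750 mm from the base axis. Payload 10.2 kg.
Tool frame: the origin (TCP) lies midway between the tips of the shut fingers; the grasp point (between the pads) lies 19 mm behind it; z points along the fingers, y is the line along which they close (so a half turn about z gives the same grasp; the last joint's range is limited). The gripper opens to 85 mm and grips with 20 to 120 N. Pads are 22 mm wide; open, the fingers measure 114 mm over their backs; the gripper's body (76 mm by 85 mm) begins 54 mm behind the grasp point. The pads swing forward as they close: fully open they stand 13 mm farther back than shut.
Start: joints at [-1.399, 0.313, 1.498, -0, 1.331, -0.223], TCP at [201.915, -484.625, 231.294] pointing down, gripper open.
Joint ranges: [-2.94, 2.94], [-0.97, 2.17], [0.19, 2.56], [-1.23, 4.37], [0.02, 3.11], [-2.88, 2.88]. Speed limits (rad/s): [2.39, 2.39, 3.01, 3.14, 3.14, 3.14].

## Interface

Orientations are given as a unit quaternion [w, x, y, z].
In Python, from rig import ctrl, capture, camera_info gives the robot as it stands.
- The arm moves only by the tool apply_moves, never from a script. Its argument "targets" is a list of rows, each a list of 3 entries, a list of its own where there are three numbers: the finger opening in mm, from 0 to 85.4, then the shift along the world's x, y, z in mm, then the turn, a rotation vector about the world's x, y, z in degrees. In form: [[grip, [dx, dy, dz], [rx, ry, rz]], ...]. A call has 1 to 20 rows; each row is the pose to reach, as a shift and turn from the pose commanded when the call began; what a row does not reach only later rows make up. A row lasts 1/10 s, in which the tool goes at most 50 mm and 8.59 degrees, less where a joint would pass 70% of its speed; a pose out of reach is approached as far as the arm can. A call with a gripper value outside its range is refused whole. The fingers move at their own pace and stop on an object; "squeeze" is the grip in N (left out, the last holds). Time passes only in rows, so rows that repeat a pose let the fingers close. It gives the time, the measured TCP pose, the force, the opening and the grip force at its end, in the units of the state.
- ctrl.sense(): the state, without advancing time (a new reading comes with each control period).
- capture(name): name is "scene" or "side" or "wrist"; returns (picture, depth): 420x560x3 uint8, blue, green, red; 420x560 float32, mm along the optical axis (not along the pixel's ray), 0 where there is no reading.
- camera_info(name): a dict with "vfov" (degrees; the focal length in pixels is half the picture's height over the tangent of half this angle, whatever the lens; pixels are square), "cx", "cy" (the principal point, pixels), "extrinsics" (4x4, takes a point from camera to world coordinates). Camera axes: x right, y down, z forward; pixel columns grow to the right and rows downward; lengths in mm; the calibration is good to about 2 mm. A picture is of the moment at which its call begins: read the wrist's pose just before it. camera_info takes no time and is no camera call; for the wrist camera it gives the pose at the moment of the call.
- ctrl.finish_job(): hands the job in; it is judged then, once.
The state is a dict: "time_s": time; "joints": joint angles; "dq": joint speeds; "tau": joint torques, N m; "eef_pos": TCP position; "ee_rot": TCP orientation; "force": force on the tool from outside, world axes, zero at the start; "wrist_torque": the same for the moment, N m; "grip_width": opening from 0.0 (shut) to 1.0 (fully open); "grip_force": force on a finger pad.
Only numpy, scipy, OpenCV 4.12 (cv2) and the standard library are available. Lean on these libraries where they do the work, as an engineer would, in place of code of your own. Each camera call takes 0.05 s, during which the arm holds its last target. There are 200 camera calls.

## Task

Some of the four steel housings on the bench still have a loose blue cover: lift every cover off and put it in the white tray. Stand each housing upright, flat on the floor of a nest: those with a green tag in the green pass tray, those with a red tag in the red reject tray, one to a nest. Leave the red tape roll and the aluminium spool where they are.

Things in the scene. Friction and masses are not known exactly. Their poses are not given: they have to be found in the camera images.
- housing_g1: hollow steel housing, green tag (green band round the body, green ring on the foot flange): round body 54 mm across, open top, bore 46 mm, 105 mm tall, on a foot flange 76 mm across, 8 mm thick; stub port 18 mm across on its +x side, to 45 mm from the axis, 36 mm up (below a grip on the top 50 mm). 0.4-0.7 kg. Origin: centre of underside, z up the bore.
- housing_r1: hollow steel housing, red tag (red band round the body, red ring on the foot flange): round body 54 mm across, open top, bore 46 mm, 105 mm tall, on a foot flange 76 mm across, 8 mm thick; stub port 18 mm across on its +x side, to 45 mm from the axis, 36 mm up (below a grip on the top 50 mm). 0.4-0.7 kg. Origin: centre of underside, z up the bore.
- housing_g2: hollow steel housing, green tag (green band round the body, green ring on the foot flange): round body 54 mm across, open top, bore 46 mm, 105 mm tall, on a foot flange 76 mm across, 8 mm thick; stub port 18 mm across on its +x side, to 45 mm from the axis, 36 mm up (below a grip on the top 50 mm). 0.4-0.7 kg. Origin: centre of underside, z up the bore.
- housing_r2: hollow steel housing, red tag (red band round the body, red ring on the foot flange): round body 54 mm across, open top, bore 46 mm, 105 mm tall, on a foot flange 76 mm across, 8 mm thick; stub port 18 mm across on its +x side, to 45 mm from the axis, 36 mm up (below a grip on the top 50 mm). 0.4-0.7 kg. Origin: centre of underside, z up the bore.
- cover_g1: loose blue cover, at the start on housing_g1: disc 60 mm across, 6 mm thick; below it a plug 40 mm across, 10 mm long (loose in the bore); above it a white round knob 24 mm across, 32 mm tall. 60 g. Origin: centre of the plug's underside: disc at z 10-16 mm, knob at z 16-48 mm; on a housing the origin is 95 mm above the housing's base. May be absent (that housing then starts open).
- cover_r1: loose blue cover, at the start on housing_r1: disc 60 mm across, 6 mm thick; below it a plug 40 mm across, 10 mm long (loose in the bore); above it a white round knob 24 mm across, 32 mm tall. 60 g. Origin: centre of the plug's underside: disc at z 10-16 mm, knob at z 16-48 mm; on a housing the origin is 95 mm above the housing's base. May be absent (that housing then starts open).
- cover_g2: loose blue cover, at the start on housing_g2: disc 60 mm across, 6 mm thick; below it a plug 40 mm across, 10 mm long (loose in the bore); above it a white round knob 24 mm across, 32 mm tall. 60 g. Origin: centre of the plug's underside: disc at z 10-16 mm, knob at z 16-48 mm; on a housing the origin is 95 mm above the housing's base. May be absent (that housing then starts open).
- cover_r2: loose blue cover, at the start on housing_r2: disc 60 mm across, 6 mm thick; below it a plug 40 mm across, 10 mm long (loose in the bore); above it a white round knob 24 mm across, 32 mm tall. 60 g. Origin: centre of the plug's underside: disc at z 10-16 mm, knob at z 16-48 mm; on a housing the origin is 95 mm above the housing's base. May be absent (that housing then starts open).
- pass_nest: green pass tray fixed to the bench, 204 x 104 mm (long side along its x), walls 4 mm thick and 16 mm high, floor 4 mm thick, divided into two nests of about 96 x 96 mm, one housing each. Origin: centre of the underside.
- pass_nest_0 (a point): centre of the floor of nest 0 of the green pass tray (4 mm above the bench)
- pass_nest_1 (a point): centre of the floor of nest 1 of the green pass tray (4 mm above the bench)
- reject_nest: red reject tray fixed to the bench, 204 x 104 mm (long side along its x), walls 4 mm thick and 16 mm high, floor 4 mm thick, divided into two nests of about 96 x 96 mm, one housing each. Origin: centre of the underside.
- reject_nest_0 (a point): centre of the floor of nest 0 of the red reject tray (4 mm above the bench)
- reject_nest_1 (a point): centre of the floor of nest 1 of the red reject tray (4 mm above the bench)
- cover_tray: white open tray for the covers, fixed, 180 x 180 mm outside, walls 5 mm thick and 28 mm high, floor 5 mm thick; room for four covers side by side. Origin: centre of the underside.
- tape_roll: red tape roll lying flat, 66 mm across, 30 mm high; leave alone
- steel_spool: aluminium spool standing, 52 mm across, 52 mm high; leave alone
Not all that is in view belongs to the job. What is shaped like the cover_r1 but brown is not meant. What is shaped like the cover_g2 but pink is not meant.

How it is judged (in metres and radians):
At the end, for the whole second after the job is handed in: Every housing stands upright (within 0.1 rad) and at rest, flat on the floor of a nest (within 22 mm of its centre) of the tray of its tag's colour; every cover is at rest inside the white cover tray (its origin within 85 mm of the tray's centre along each side, under 70 mm high) ((horizontal distance between housing_g1 and pass_nest_0 below 0.022 m or horizontal distance between housing_g1 and pass_nest_1 below 0.022 m) and z of each of housing_g1, housing_g2 in the frame of pass_nest below 0.012 m and angle between each of housing_g1, housing_r1, housing_g2, housing_r2's own z axis and vertical below 0.1 rad and linear speed of each of housing_g1, cover_g1, housing_r1, cover_r1, housing_g2, cover_g2, housing_r2, cover_r2 below 0.03 m/s and x of cover_g1 in the frame of cover_tray between -0.085 and 0.085 m and y of cover_g1 in the frame of cover_tray between -0.085 and 0.085 m and z of each of cover_g1, cover_r1, cover_g2, cover_r2 in the frame of cover_tray below 0.07 m and (horizontal distance between housing_r1 and reject_nest_0 below 0.022 m or horizontal distance between housing_r1 and reject_nest_1 below 0.022 m) and z of each of housing_r1, housing_r2 in the frame of reject_nest below 0.012 m and x of cover_r1 in the frame of cover_tray between -0.085 and 0.085 m and y of cover_r1 in the frame of cover_tray between -0.085 and 0.085 m and (horizontal distance between housing_g2 and pass_nest_0 below 0.022 m or horizontal distance between housing_g2 and pass_nest_1 below 0.022 m) and x of cover_g2 in the frame of cover_tray between -0.085 and 0.085 m and y of cover_g2 in the frame of cover_tray between -0.085 and 0.085 m and (horizontal distance between housing_r2 and reject_nest_0 below 0.022 m or horizontal distance between housing_r2 and reject_nest_1 below 0.022 m) and x of cover_r2 in the frame of cover_tray between -0.085 and 0.085 m and y of cover_r2 in the frame of cover_tray between -0.085 and 0.085 m); the robot touches nothing.
It fails at once if the tape roll or the spool is moved more than 5 cm (distance of any of tape_roll, steel_spool from where it was at the start of the episode above 0.05 m).
It fails at once if the spool is tipped over (angle between steel_spool's own z axis and vertical above 0.6 rad).
Of cover_g1, cover_r1, cover_g2, cover_r2 only 3 to 4 are there at a start; the rules pass over those that are not, and their reading is None.
At some moment in a run one of housing_g1, housing_r1, housing_g2, housing_r2 may be knocked a few centimetres aside while the robot is not near it.
Once in a run the grip may slacken for a moment while it holds something.
It also fails if it takes over 192 s, if anything falls off the work surface, if the arm or the gripper's body presses on something with over 40 N, if the wrist force passes 120 N, or if a joint passes its speed limit or range.

## Working session

There is one attempt and no reset: what is moved stays moved. The work goes in short steps, Python scripts to look and compute and a tool call to move; the robot and the scene stay as the last step left them, time stands still between calls to the robot, and variables do not carry over. Pictures are saved under pics/ and viewed, at most 14 in all, crops included, and the job is handed in when it is done.

Besides the shell and the picture viewer there is one more tool, called as name(argument=value, ...), one argument or row to a line, values as JSON. apply_moves: Moves the arm, as the interface text tells. Its arguments: {"type":"object","properties":{"targets":{"type":"array","items":{"type":"array"}},"squeeze":{"type":"number"}},"required":["targets"]}

```bash
mkdir -p pics
cat > h.py <<'E'
import numpy as np, cv2
from rig import ctrl, capture, camera_info
def cam(n):
    i=camera_info(n); f=210/np.tan(np.radians(i['vfov'])/2)
    return f,i['cx'],i['cy'],np.array(i['extrinsics'])
def shot(n):
    c=cam(n); im,d=capture(n); return im,d,c
def pts(d,c):
    f,cx,cy,T=c; v,u=np.mgrid[0:420,0:560]
    P=np.stack([(u-cx)*d/f,(v-cy)*d/f,d],-1)
    return P@T[:3,:3].T+T[:3,3]
def ray(u,v,z,c):
    f,cx,cy,T=c; r=T[:3,:3]@np.array([(u-cx)/f,(v-cy)/f,1]); o=T[:3,3]
    return o+r*(z-o[2])/r[2]
E
python3 - <<'E'
from h import *
for n in ['scene','side','wrist']:
    im,d,c=shot(n); np.savez(f'{n}0.npz',im=im,d=d,f=c[0],cx=c[1],cy=c[2],T=c[3])
    cv2.imwrite(f'pics/{n}0.png',im); print(n,c[0],c[3].round(2).tolist(),c[1:3],(d>0).mean())
print(ctrl.sense())
E
```

```text
scene 400.31689175984957 [[-0.47, 0.69, -0.55, 1001.08], [0.88, 0.37, -0.28, 245.77], [0.01, -0.62, -0.78, 797.46], [0.0, 0.0, 0.0, 1.0]] (276.6074083727294, 217.4081553612906) 0.9958205782312926
side 525.7625535098641 [[-0.88, -0.25, 0.4, 20.43], [-0.48, 0.5, -0.72, 892.5], [-0.02, -0.83, -0.56, 750.54], [0.0, 0.0, 0.0, 1.0]] (277.4063799876849, 211.0660195327518) 0.9958375850340137
wrist 358.84868106873864 [[0.38, -0.87, -0.3, 279.42], [-0.92, -0.36, -0.12, -452.75], [-0.0, 0.32, -0.95, 374.81], [0.0, 0.0, 0.0, 1.0]] (277.08150235638664, 205.71358713460702) 0.9958801020408163
{'time_s': 0.15, 'joints': array([-1.39939506e+00,  3.13340251e-01,  1.49822672e+00, -2.17191633e-05,
        1.33100315e+00, -2.23439499e-01]), 'dq': array([-0.00041873, -0.00093618, -0.0019671 ,  0.00150427, -0.00053645,
        0.00154818]), 'tau': array([ 9.91408015e-04, -4.12371969e+01, -2.59797013e+01, -2.30868145e-04,
        3.20767947e-03,  7.17281893e-06]), 'eef_pos': array([ 201.87974156, -484.43571878,  230.87042659]), 'ee_rot': array([-4.88842954e-04,  9.80575183e-01,  1.96142986e-01,  2.17096590e-06]), 'force': array([ 0.08962791, -0.16810965, -0.29017054]), 'wrist_torque': array([-0.0189992 ,  0.0468333 , -0.00022231]), 'grip_force': 0.0, 'grip_width': 0.9986430833897924}
```

View pics/scene0.png

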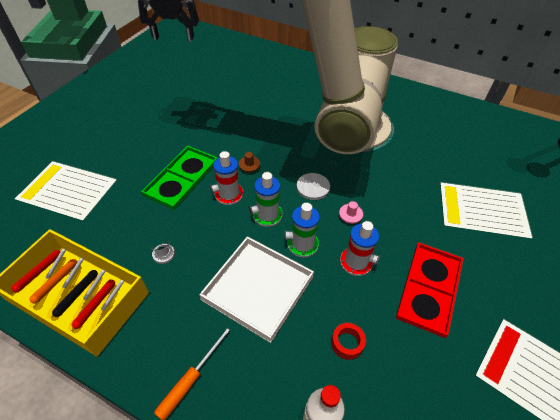

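View pics/side0.png

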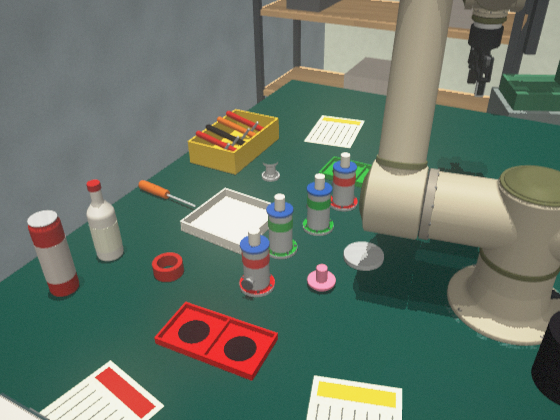

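The scene view shows four housings, all with blue covers: red (228,180), green (267,200), green (304,230) and red (359,247). The look-alikes to leave are the brown cover at (249,163) and the pink one at (351,213). The white disc at (313,186) and the tape at (349,340) also stay put. The spool is at (163,253).

```bash
cat > m.py <<'E'
from h import *
def blobs(mask,amin):
    n,l,s,ce=cv2.connectedComponentsWithStats(mask.astype(np.uint8)); 
    return [(l==i,s[i],ce[i]) for i in range(1,n) if s[i,4]>amin]
def hsv(im): return cv2.split(cv2.cvtColor(im,cv2.COLOR_BGR2HSV))
def masks(im):
    h,s,v=hsv(im)
    return dict(blue=(h>100)&(h<125)&(s>150)&(v>60), green=(h>50)&(h<70)&(s>200)&(v>120), red=((h<6)|(h>174))&(s>180)&(v>110), white=(s<40)&(v>165))
E
python3 - <<'E'
from m import *
for n in ['scene','side']:
    z=np.load(n+'0.npz'); c=(float(z['f']),float(z['cx']),float(z['cy']),z['T']); im,d=z['im'],z['d']; P=pts(d,c); M=masks(im)
    print(n)
    for col in M:
        for m,s,ce in blobs(M[col],120 if col!='white' else 60):
            Q=P[m]; med=np.median(Q,0)
            if not(100<np.hypot(*med[:2])<900 and abs(med[2])<250): continue
            print(col,'px',ce.round(),'n',s[4],'med',med.round(),'z5/95',np.percentile(Q[:,2],[5,95]).round(), end=' ')
            if col=='blue':
                K=P[(np.hypot(P[...,0]-med[0],P[...,1]-med[1])<35)&(P[...,2]>139)]
                print('KNOB',K[:,:2].mean(0).round(1),'rng',((K.max(0)+K.min(0))/2)[:2].round(1),'n',len(K),'z',np.percentile(K[:,2],50).round(1),end='')
            if s[4]>800 :
                # outer rectangle in world xy from points above rim
                q=Q[(Q[:,2]>-5)]; r=cv2.minAreaRect(q[:,:2].astype(np.float32)); print('RECT',np.round(r[0],1),np.round(r[1],1),round(r[2],1),end='')
            print()
E
```

```text
scene
blue px [226. 166.] n 256 med [ 439. -181.  112.] z5/95 [109. 114.] KNOB [ 432.3 -187.7] rng [ 430.5 -188.2] n 62 z 143.8
blue px [267. 187.] n 293 med [451. -60. 112.] z5/95 [109. 114.] KNOB [445.1 -65.8] rng [443.1 -66.5] n 73 z 143.7
blue px [305. 218.] n 343 med [493.  58. 112.] z5/95 [109. 114.] KNOB [485.7  52.6] rng [484.3  52.4] n 84 z 143.8
blue px [364. 237.] n 379 med [479. 188. 112.] z5/95 [109. 114.] KNOB [471.7 184. ] rng [470.  183.8] n 98 z 143.7
green px [179. 176.] n 1222 med [ 446. -344.    6.] z5/95 [ 3. 18.] RECT [ 709.8 -120. ] [912.6 204.3] 38.9
red px [431. 290.] n 3058 med [461. 358.   6.] z5/95 [ 3. 18.] RECT [675.6 336.4] [129.7 663.1] 85.5
red px [354. 265.] n 193 med [488. 182.  10.] z5/95 [ 7. 12.] 
red px [ 92. 304.] n 407 med [ 855. -234.   72.] z5/95 [41. 93.] 
red px [349. 339.] n 465 med [663. 238.  31.] z5/95 [28. 33.] 
red px [502. 354.] n 914 med [537. 520.   2.] z5/95 [-0.  5.] RECT [745.3 411.5] [ 60.8 606.5] 62.8
red px [331. 395.] n 306 med [824. 247. 191.] z5/95 [189. 193.] 
white px [ 70. 191.] n 2757 med [ 622. -563.    2.] z5/95 [-1
[... 1426 characters left out ...]
z5/95 [-2.  4.] RECT [382.6 112.3] [ 180.7 1710.9] 18.9
white px [345. 157.] n 70 med [ 426. -181.  140.] z5/95 [ -2. 144.] 
white px [231. 218.] n 2765 med [645.  12.   5.] z5/95 [  2. 107.] RECT [429.3 412.5] [ 226.9 1240.5] 30.1
white px [279. 199.] n 90 med [480.  58. 141.] z5/95 [  0. 144.] 
white px [ 99. 211.] n 402 med [808. 260. 129.] z5/95 [116. 145.] 
white px [102. 240.] n 134 med [806. 273.  62.] z5/95 [31. 90.] 
white px [356. 252.] n 421 med [318.   1.  12.] z5/95 [ 9. 14.] 
white px [ 97. 401.] n 3051 med [569. 558.   1.] z5/95 [-1.  3.] RECT [306.3 672.9] [167.6 702.4] 65.5
white px [351. 404.] n 2250 med [187. 369.   1.] z5/95 [-2.  3.] RECT [103.7 603.9] [150.  600.8] 17.1
```

```bash
python3 -c "
import cv2
im=cv2.imread('pics/scene0.png')[140:280,200:400]
cv2.imwrite('pics/crop0.png',cv2.resize(im,None,fx=4,fy=4,interpolation=cv2.INTER_CUBIC))"
```

```text
(no output)
```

View pics/crop0.png

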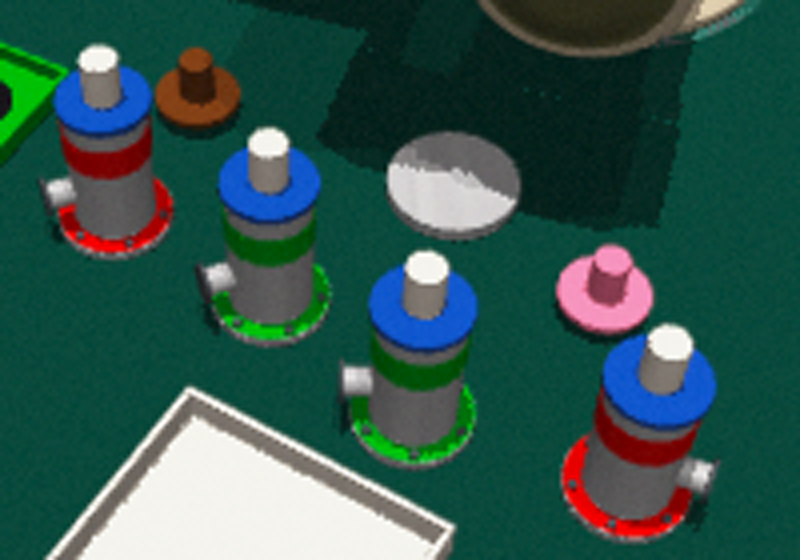

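The crop confirms four blue-covered housings, with the red-banded ones outermost and the two green ones between. The white disc is flat and not part of the job. Next I measure the trays.

Run:
```python
from m import *
for n in ['scene','side']:
    z=np.load(n+'0.npz'); c=(float(z['f']),float(z['cx']),float(z['cy']),z['T']); im,d=z['im'],z['d']; P=pts(d,c); M=masks(im)
    for nm,col,ctr in [('pass','green',(446,-344)),('rej','red',(457,357)),('cov','white',(643,15))]:
        m=(d>0)&M[col]&(np.hypot(P[...,0]-ctr[0],P[...,1]-ctr[1])<135)&(P[...,2]<35)&(P[...,2]>-5)
        b=max(blobs(m,30),key=lambda b:b[1][4],default=None)
        if b is None: continue
        Q=P[b[0]]; r=cv2.minAreaRect(Q[:,:2].astype(np.float32)); rim=Q[:,2].max()
        print(n,nm,np.round(r[0],1),np.round(r[1],1),round(r[2],1),'floor',np.percentile(Q[:,2],30).round(1),'rim',np.percentile(Q[:,2],98).round(1),np.round(cv2.boxPoints(r)).tolist())
    # black circles
    h,s,v=hsv(im)
    for m,s_,ce in blobs((v<60)&(d>0)&(P[...,2]<12)&(P[...,2]>-2)&(np.abs(P[...,0]-455)<110)&(np.abs(np.abs(P[...,1])-352)<110)&(s<140),60):
        print(' black',ce.round(),s_[4],P[m].mean(0).round(1),((P[m].max(0)+P[m].min(0))/2).round(1), ray(*ce,4,c).round(1))
```

```text
scene pass [ 440.3 -336.9] [107.9 206. ] 89.8 floor 4.7 rim 19.0 [[337.0, -391.0], [543.0, -391.0], [543.0, -283.0], [337.0, -283.0]]
scene rej [456.  355.5] [209.3 108.7] 3.4 floor 5.0 rim 18.7 [[348.0, 404.0], [355.0, 295.0], [564.0, 307.0], [557.0, 416.0]]
scene cov [629.4  16.1] [180.8 196.9] 85.8 floor 5.4 rim 29.9 [[525.0, -67.0], [721.0, -81.0], [734.0, 99.0], [538.0, 113.0]]
 black [192. 165.] 230 [ 390.5 -335.7    5.6] [ 389.5 -336.1    5. ] [ 389.3 -336.9    4. ]
 black [170. 188.] 264 [ 490.4 -336.6    5.5] [ 490.8 -337.9    5.7] [ 489.5 -337.6    4. ]
 black [434. 270.] 410 [406.8 351.5   5.6] [405.9 351.6   5.6] [405.7 351.8   4. ]
 black [425. 306.] 506 [506.6 357.1   5.4] [506.5 357.1   5.3] [505.8 357.4   4. ]
side rej [462.  355.2] [218.7 111.3] 2.0 floor 4.0 rim 17.3 [[351.0, 407.0], [355.0, 296.0], [573.0, 304.0], [569.0, 415.0]]
side cov [650.5  -1.5] [224.6 215.3] 86.9 floor 4.4 rim 28.9 [[537.0, -108.0], [752.0, -120.0], [764.0, 105.0], [549.0, 116.0]]
```

apply_moves(
  targets=[
    [60,[228,298,0],[0,0,0]],
    [60,[228,298,0],[0,0,0]],
    [60,[228,298,0],[0,0,0]],
    [60,[228,298,0],[0,0,0]],
    [60,[228,298,0],[0,0,0]],
    [60,[228,298,0],[0,0,0]],
    [60,[228,298,0],[0,0,0]],
    [60,[228,298,0],[0,0,0]],
    [60,[228,298,0],[0,0,0]],
    [60,[228,298,0],[0,0,0]],
    [60,[228,298,0],[0,0,0]],
  ],
)

```text
time_s: 1.25
eef_pos: [429.4, -187.4, 231.2]
ee_rot: [-0.0, 0.981, 0.196, -0.0]
force: [0.2, 0.4, 0.7]
grip_width: 0.699
grip_force: 0.0
```

```bash
cat > w.py <<'E'
from m import *
import sys
# wrist look: tops of knobs (z 137..150) or open bodies (z 98..112) by depth, circle fitted as mean of extremes
im,d,c=shot('wrist'); P=pts(d,c); s=ctrl.sense(); print('t',round(s['time_s'],2),'tcp',s['eef_pos'].round(1),'w',round(s['grip_width']*85.4,1))
if len(sys.argv)>1: cv2.imwrite('pics/'+sys.argv[1],im)
M=masks(im); 
for m,st,ce in blobs(M['blue']&(d>0),300):
    Q=P[m]; print('blue',ce.round(),st[4],'z',np.median(Q[:,2]).round(1),'circ',np.round(cv2.minEnclosingCircle(Q[:,:2].astype(np.float32)),1) if 0 else [np.round(x,1) for x in cv2.minEnclosingCircle(Q[:,:2].astype(np.float32))])
    q=np.median(Q,0); K=P[(np.hypot(P[...,0]-q[0],P[...,1]-q[1])<45)&(np.abs(P[...,2]-q[2]-34)<6)&(d>0)]
    if len(K)>20: print('   knob',[np.round(x,1) for x in cv2.minEnclosingCircle(K[:,:2].astype(np.float32))],K.mean(0).round(1))
E
python3 w.py w1.png
python3 - <<'E'
from m import *
z=np.load('scene0.npz'); c=(float(z['f']),float(z['cx']),float(z['cy']),z['T'])
for p in [(250,238),(313,268),(270,337),(202,294)]: print(ray(*p,28,c).round())
E
```

```text
t 1.3 tcp [ 429.4 -187.5  231.2] w 60.1
blue [ 6. 12.] 376 z 111.9 circ [array([477.8,  26.7]), np.float64(11.6)]
blue [133. 115.] 3917 z 112.3 circ [array([427.4, -41.2]), np.float64(59.9)]
   knob [array([444.5, -66.1]), np.float64(12.1)] [445.1 -66.6 144.1]
blue [279. 192.] 3208 z 112.2 circ [array([ 410.4, -198.6]), np.float64(53.0)]
   knob [array([ 431.9, -188.3]), np.float64(11.8)] [ 432.5 -188.1  144. ]
[543. -58.  28.]
[547. 107.  28.]
[732.  98.  28.]
[717. -74.  28.]
```

View pics/w1.png

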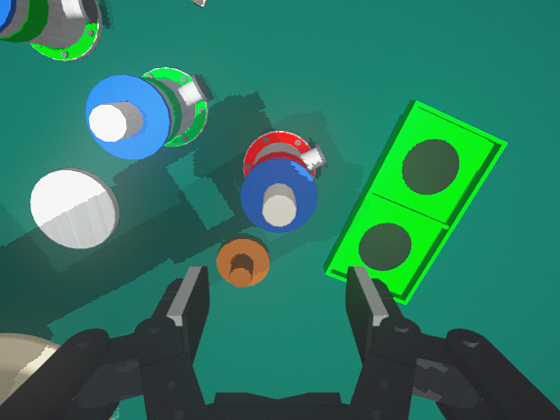

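The wrist view shows R1's cover at pixel (279,192). Its knob is at about (432,-188), z 144, which matches the scene camera. The brown cover beside it at (243,258) is low and clear.

apply_moves(
  targets=[
    [50,[2,-1,-50],[0,0,0]],
    [50,[2,-1,-90],[0,0,0]],
    [50,[2,-1,-110],[0,0,0]],
    [50,[2,-1,-116],[0,0,0]],
    [50,[2,-1,-116],[0,0,0]],
    [15,[2,-1,-116],[0,0,0]],
    [15,[2,-1,-116],[0,0,0]],
    [15,[2,-1,-116],[0,0,0]],
    [15,[2,-1,-116],[0,0,0]],
    [15,[2,-1,-116],[0,0,0]],
    [15,[2,-1,-116],[0,0,0]],
    [15,[2,-1,-116],[0,0,0]],
    [15,[2,-1,-116],[0,0,0]],
    [15,[2,-1,-100],[0,0,0]],
    [15,[2,-1,-70],[0,0,0]],
    [15,[2,-1,-30],[0,0,0]],
    [15,[2,-1,-30],[0,0,0]],
  ],
  squeeze=60,
)

```text
time_s: 3.0
eef_pos: [433.7, -188.9, 206.4]
ee_rot: [0.004, 0.981, 0.196, 0.003]
force: [0.8, 0.1, -1.2]
grip_width: 0.257
grip_force: 58.8
```

apply_moves(
  targets=[
    [15,[40,40,0],[0,0,0]],
    [15,[75,77,0],[0,0,0]],
    [15,[110,112,0],[0,0,0]],
    [15,[145,148,0],[0,0,0]],
    [15,[163,166,0],[0,0,0]],
    [15,[163,166,0],[0,0,0]],
    [15,[163,166,-40],[0,0,0]],
    [15,[163,166,-80],[0,0,0]],
    [15,[163,166,-120],[0,0,0]],
    [15,[163,166,-150],[0,0,0]],
    [15,[163,166,-165],[0,0,0]],
    [15,[163,166,-173],[0,0,0]],
    [15,[163,166,-173],[0,0,0]],
    [15,[163,166,-173],[0,0,0]],
  ],
)

```text
time_s: 4.4
eef_pos: [595.7, -21.9, 29.7]
ee_rot: [0.001, 0.981, 0.196, 0.001]
force: [0.2, 0.4, -0.9]
grip_width: 0.259
grip_force: 59.1
```

apply_moves(
  targets=[
    [15,[0,0,-2],[0,0,0]],
    [50,[0,0,-2],[0,0,0]],
    [50,[0,0,-2],[0,0,0]],
    [50,[0,0,-2],[0,0,0]],
    [50,[0,0,-2],[0,0,0]],
    [50,[0,0,20],[0,0,0]],
    [50,[0,0,65],[0,0,0]],
    [50,[0,0,110],[0,0,0]],
    [50,[0,0,155],[0,0,0]],
    [50,[0,0,190],[0,0,0]],
    [50,[-45,-13,203],[0,0,0]],
    [50,[-90,-26,203],[0,0,0]],
    [50,[-130,-38,203],[0,0,0]],
    [50,[-150,-44,203],[0,0,0]],
    [50,[-150,-44,203],[0,0,0]],
    [50,[-150,-44,203],[0,0,0]],
  ],
)

```text
time_s: 6.0
eef_pos: [445.2, -65.7, 231.7]
ee_rot: [0.0, 0.981, 0.196, 0.0]
force: [0.8, 0.2, 1.3]
grip_width: 0.59
grip_force: 0.0
```

```bash
python3 w.py w2.png
```

```text
t 6.05 tcp [445.5 -65.6 231.5] w 50.1
blue [146.  84.] 4296 z 112.3 circ [array([475.1,  77.2]), np.float64(56.2)]
   knob [array([485.4,  52.7]), np.float64(12.1)] [485.7  52.  144.1]
blue [276. 194.] 3196 z 112.3 circ [array([422.4, -75.4]), np.float64(53.8)]
   knob [array([444.8, -65.8]), np.float64(11.9)] [445.4 -65.3 144. ]
```

View pics/w2.png

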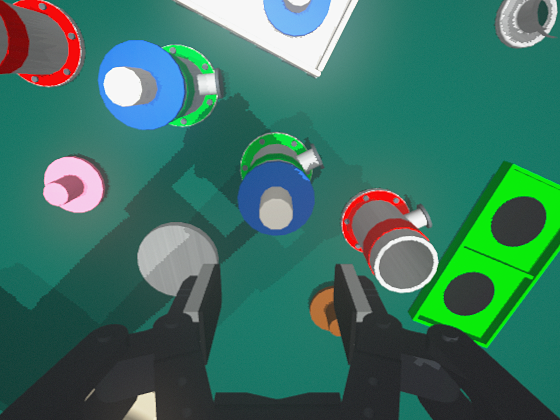

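The picture shows R1's housing open at (405,262) and its cover lying in the white tray at (297,8). G1's cover is straight ahead at (276,194).

apply_moves(
  targets=[
    [50,[0,0,-50],[0,0,0]],
    [50,[0,0,-90],[0,0,0]],
    [50,[0,0,-110],[0,0,0]],
    [50,[0,0,-116],[0,0,0]],
    [50,[0,0,-116],[0,0,0]],
    [15,[0,0,-116],[0,0,0]],
    [15,[0,0,-116],[0,0,0]],
    [15,[0,0,-116],[0,0,0]],
    [15,[0,0,-116],[0,0,0]],
    [15,[0,0,-116],[0,0,0]],
    [15,[0,0,-116],[0,0,0]],
    [15,[0,0,-116],[0,0,0]],
    [15,[0,0,-100],[0,0,0]],
    [15,[0,0,-70],[0,0,0]],
    [15,[0,0,-30],[0,0,0]],
    [15,[0,0,-10],[0,0,0]],
    [15,[0,0,-10],[0,0,0]],
  ],
  squeeze=60,
)

```text
time_s: 7.75
eef_pos: [446.0, -66.1, 224.3]
ee_rot: [0.002, 0.981, 0.196, 0.003]
force: [0.1, 1.0, -1.7]
grip_width: 0.26
grip_force: 58.8
```

apply_moves(
  targets=[
    [15,[40,33,0],[0,0,0]],
    [15,[75,62,0],[0,0,0]],
    [15,[110,91,0],[0,0,0]],
    [15,[140,116,0],[0,0,0]],
    [15,[150,124,0],[0,0,0]],
    [15,[150,124,-20],[0,0,0]],
    [15,[150,124,-60],[0,0,0]],
    [15,[150,124,-100],[0,0,0]],
    [15,[150,124,-140],[0,0,0]],
    [15,[150,124,-170],[0,0,0]],
    [15,[150,124,-185],[0,0,0]],
    [15,[150,124,-193],[0,0,0]],
    [15,[150,124,-193],[0,0,0]],
    [15,[150,124,-194],[0,0,0]],
  ],
)

```text
time_s: 9.15
eef_pos: [595.7, 58.3, 28.4]
ee_rot: [0.0, 0.981, 0.196, 0.001]
force: [0.1, -0.2, 0.0]
grip_width: 0.264
grip_force: 59.1
```

apply_moves(
  targets=[
    [15,[0,0,-1],[0,0,0]],
    [50,[0,0,-1],[0,0,0]],
    [50,[0,0,-1],[0,0,0]],
    [50,[0,0,-1],[0,0,0]],
    [50,[0,0,-1],[0,0,0]],
    [50,[0,0,20],[0,0,0]],
    [50,[0,0,65],[0,0,0]],
    [50,[0,0,110],[0,0,0]],
    [50,[0,0,155],[0,0,0]],
    [50,[0,0,190],[0,0,0]],
    [50,[-45,-3,204],[0,0,0]],
    [50,[-90,-5,204],[0,0,0]],
    [50,[-110,-6,204],[0,0,0]],
    [50,[-110,-6,204],[0,0,0]],
    [50,[-110,-6,204],[0,0,0]],
  ],
)

```text
time_s: 10.65
eef_pos: [485.3, 52.3, 231.7]
ee_rot: [0.0, 0.981, 0.196, 0.001]
force: [0.5, 0.5, -0.6]
grip_width: 0.589
grip_force: 0.0
```

```bash
python3 w.py w3.png
```

```text
t 10.7 tcp [485.6  52.3 231.4] w 50.1
blue [316.  62.] 2579 z 22.3 circ [array([593.9,  57.5]), np.float64(29.3)]
   knob [array([594.4,  57.3]), np.float64(11.8)] [594.4  57.4  54.1]
blue [391.  95.] 2211 z 22.3 circ [array([594.6, -22.2]), np.float64(29.5)]
   knob [array([594.8, -22.7]), np.float64(12.1)] [594.9 -21.8  54.1]
blue [109. 145.] 3456 z 112.3 circ [array([449.4, 211.1]), np.float64(64.2)]
   knob [array([471.8, 184.2]), np.float64(12.1)] [472.4 183.8 144.1]
blue [275. 193.] 3193 z 112.3 circ [array([462.6,  47. ]), np.float64(53.3)]
   knob [array([485.5,  53. ]), np.float64(11.9)] [486.1  53.2 144.1]
```

apply_moves(
  targets=[
    [50,[0,0,-50],[0,0,0]],
    [50,[0,0,-90],[0,0,0]],
    [50,[0,0,-110],[0,0,0]],
    [50,[0,0,-116],[0,0,0]],
    [50,[0,0,-116],[0,0,0]],
    [15,[0,0,-116],[0,0,0]],
    [15,[0,0,-116],[0,0,0]],
    [15,[0,0,-116],[0,0,0]],
    [15,[0,0,-116],[0,0,0]],
    [15,[0,0,-116],[0,0,0]],
    [15,[0,0,-116],[0,0,0]],
    [15,[0,0,-116],[0,0,0]],
    [15,[0,0,-100],[0,0,0]],
    [15,[0,0,-70],[0,0,0]],
    [15,[0,0,-30],[0,0,0]],
    [15,[0,0,-10],[0,0,0]],
    [15,[0,0,-10],[0,0,0]],
  ],
  squeeze=60,
)

```text
time_s: 12.4
eef_pos: [486.1, 52.3, 224.4]
ee_rot: [0.001, 0.981, 0.196, 0.003]
force: [-0.3, -0.4, -2.4]
grip_width: 0.258
grip_force: 58.7
```

apply_moves(
  targets=[
    [15,[45,-17,0],[0,0,0]],
    [15,[85,-33,0],[0,0,0]],
    [15,[125,-49,0],[0,0,0]],
    [15,[165,-64,0],[0,0,0]],
    [15,[190,-74,0],[0,0,0]],
    [15,[190,-74,-20],[0,0,0]],
    [15,[190,-74,-60],[0,0,0]],
    [15,[190,-74,-100],[0,0,0]],
    [15,[190,-74,-140],[0,0,0]],
    [15,[190,-74,-170],[0,0,0]],
    [15,[190,-74,-185],[0,0,0]],
    [15,[190,-74,-193],[0,0,0]],
    [15,[190,-74,-193],[0,0,0]],
    [15,[190,-74,-194],[0,0,0]],
  ],
)

```text
time_s: 13.8
eef_pos: [675.7, -21.8, 28.5]
ee_rot: [0.0, 0.981, 0.196, 0.001]
force: [-0.2, 0.5, 0.1]
grip_width: 0.26
grip_force: 59.0
```

apply_moves(
  targets=[
    [15,[0,0,-1],[0,0,0]],
    [50,[0,0,-1],[0,0,0]],
    [50,[0,0,-1],[0,0,0]],
    [50,[0,0,-1],[0,0,0]],
    [50,[0,0,-1],[0,0,0]],
    [50,[0,0,20],[0,0,0]],
    [50,[0,0,65],[0,0,0]],
    [50,[0,0,110],[0,0,0]],
    [50,[0,0,155],[0,0,0]],
    [50,[0,0,190],[0,0,0]],
    [50,[-32,32,204],[0,0,0]],
    [50,[-64,64,204],[0,0,0]],
    [50,[-96,96,204],[0,0,0]],
    [50,[-128,128,204],[0,0,0]],
    [50,[-160,160,204],[0,0,0]],
    [50,[-190,192,204],[0,0,0]],
    [50,[-203,206,204],[0,0,0]],
    [50,[-203,206,204],[0,0,0]],
    [50,[-203,206,204],[0,0,0]],
  ],
)

```text
time_s: 15.7
eef_pos: [472.3, 184.2, 231.5]
ee_rot: [0.0, 0.981, 0.196, 0.0]
force: [0.3, -0.6, -0.4]
grip_width: 0.586
grip_force: 0.0
```

```bash
python3 w.py w4.png
```

```text
t 15.75 tcp [472.6 183.8 231.3] w 50.0
blue [550.  61.] 1047 z 22.2 circ [array([668.9, -14.4]), np.float64(27.7)]
blue [444. 104.] 2047 z 22.3 circ [array([594.3,  57.8]), np.float64(29.6)]
   knob [array([594.6,  57.6]), np.float64(12.0)] [594.3  58.4  54. ]
blue [514. 136.] 1915 z 22.2 circ [array([594.7, -22. ]), np.float64(29.7)]
   knob [array([594.8, -22.3]), np.float64(12.2)] [594.7 -21.1  53.9]
blue [275. 194.] 3143 z 112.3 circ [array([449.2, 175.3]), np.float64(53.6)]
   knob [array([471.7, 185. ]), np.float64(12.0)] [472.3 185.1 144.1]
```

apply_moves(
  targets=[
    [50,[0,0,-50],[0,0,0]],
    [50,[0,0,-90],[0,0,0]],
    [50,[0,0,-110],[0,0,0]],
    [50,[0,0,-116],[0,0,0]],
    [50,[0,0,-116],[0,0,0]],
    [15,[0,0,-116],[0,0,0]],
    [15,[0,0,-116],[0,0,0]],
    [15,[0,0,-116],[0,0,0]],
    [15,[0,0,-116],[0,0,0]],
    [15,[0,0,-116],[0,0,0]],
    [15,[0,0,-116],[0,0,0]],
    [15,[0,0,-116],[0,0,0]],
    [15,[0,0,-100],[0,0,0]],
    [15,[0,0,-70],[0,0,0]],
    [15,[0,0,-30],[0,0,0]],
    [15,[0,0,-10],[0,0,0]],
    [15,[0,0,-10],[0,0,0]],
  ],
  squeeze=60,
)

```text
time_s: 17.45
eef_pos: [473.0, 184.6, 224.5]
ee_rot: [0.0, 0.981, 0.196, 0.003]
force: [0.5, 0.1, -0.5]
grip_width: 0.261
grip_force: 58.7
```

apply_moves(
  targets=[
    [15,[38,-24,0],[0,0,0]],
    [15,[76,-47,0],[0,0,0]],
    [15,[114,-71,0],[0,0,0]],
    [15,[152,-94,0],[0,0,0]],
    [15,[185,-115,0],[0,0,0]],
    [15,[203,-126,0],[0,0,0]],
    [15,[203,-126,-20],[0,0,0]],
    [15,[203,-126,-60],[0,0,0]],
    [15,[203,-126,-100],[0,0,0]],
    [15,[203,-126,-140],[0,0,0]],
    [15,[203,-126,-170],[0,0,0]],
    [15,[203,-126,-185],[0,0,0]],
    [15,[203,-126,-193],[0,0,0]],
    [15,[203,-126,-193],[0,0,0]],
    [15,[203,-126,-194],[0,0,0]],
  ],
)

```text
time_s: 18.95
eef_pos: [675.7, 58.3, 28.5]
ee_rot: [0.0, 0.981, 0.196, 0.001]
force: [0.5, -0.3, -1.5]
grip_width: 0.263
grip_force: 59.0
```

apply_moves(
  targets=[
    [15,[0,0,-1],[0,0,0]],
    [50,[0,0,-1],[0,0,0]],
    [50,[0,0,-1],[0,0,0]],
    [50,[0,0,-1],[0,0,0]],
    [50,[0,0,-1],[0,0,0]],
    [50,[0,0,20],[0,0,0]],
    [50,[0,0,65],[0,0,0]],
    [85,[0,0,110],[0,0,0]],
    [85,[0,0,155],[0,0,0]],
    [85,[0,0,190],[0,0,0]],
    [85,[-38,24,204],[0,0,0]],
    [85,[-76,47,204],[0,0,0]],
    [85,[-114,71,204],[0,0,0]],
    [85,[-152,94,204],[0,0,0]],
    [85,[-185,115,204],[0,0,0]],
    [85,[-203,127,204],[0,0,0]],
    [85,[-203,127,204],[0,0,0]],
    [85,[-203,127,204],[0,0,0]],
  ],
)

```text
time_s: 20.75
eef_pos: [472.3, 185.3, 231.6]
ee_rot: [0.0, 0.981, 0.196, 0.0]
force: [0.7, 0.4, -0.3]
grip_width: 0.999
grip_force: 0.0
```

```bash
cat > r.py <<'E'
from m import *
import sys
im,d,c=shot('wrist'); P=pts(d,c); s=ctrl.sense(); print('t',round(s['time_s'],2),'tcp',s['eef_pos'].round(1),'w',round(s['grip_width']*85.4,1),'gf',s['grip_force'])
if len(sys.argv)>1: cv2.imwrite('pics/'+sys.argv[1],im)
v=np.mgrid[0:420,0:560][0]
for lab,lo,hi in [('rim',101,112)]:
    for m,st,ce in blobs((d>0)&(P[...,2]>lo)&(P[...,2]<hi)&(hsv(im)[1]<90),60):
        Q=P[m]; print(lab,ce.round(),st[4],'z',np.percentile(Q[:,2],[50,90]).round(1),[np.round(x,1) for x in cv2.minEnclosingCircle(Q[:,:2].astype(np.float32))])
for m,st,ce in blobs(masks(im)['blue']&(d>0)&(P[...,2]<40),300):
    print('cover',P[m].mean(0).round(1))
h,sa,va=hsv(im)
for m,st,ce in blobs((va<70)&(sa<150)&(d>0)&(P[...,2]<9)&(P[...,2]>1),400): print('disc',ce.round(),st[4],P[m].mean(0).round(1),[np.round(x,1) for x in cv2.minEnclosingCircle(P[m][:,:2].astype(np.float32))])
E
python3 r.py w5.png
```

```text
t 20.8 tcp [472.6 185.  231.4] w 84.8 gf 0.0
rim [277. 198.] 1108 z [106.  106.9] [array([470.9, 184.4]), np.float64(26.9)]
rim [430. 241.] 1188 z [105.7 106.8] [array([484.4,  53.3]), np.float64(27.2)]
rim [522. 322.] 1076 z [105.2 106.6] [array([444.5, -64.6]), np.float64(27.9)]
cover [663.8  61.1  22.3]
cover [663.9  -6.6  22.1]
cover [593.4  62.9  22.3]
cover [594.2 -16.2  22.2]
disc [125.  66.] 3096 [508.9 358.    5.8] [array([508.7, 358.1]), np.float64(29.8)]
disc [210. 164.] 3491 [447.2 251.9   1.7] [array([423.8, 229.4]), np.float64(89.7)]
disc [103. 163.] 2090 [407.4 354.6   5.7] [array([408.3, 352.4]), np.float64(29.7)]
disc [251. 277.] 2155 [338.1 162.4   1.6] [array([327.2, 146.5]), np.float64(84.1)]
```

View pics/w5.png

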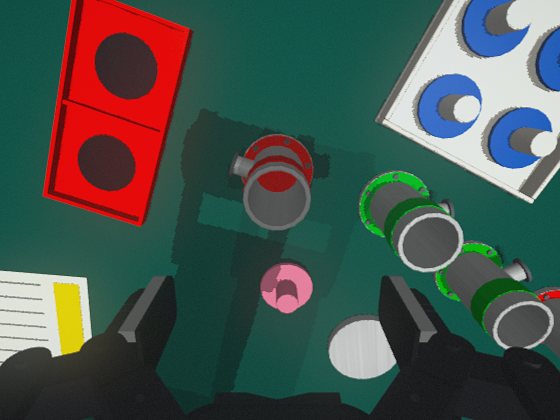

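The picture shows all four covers flat in the white tray, at upper right. R2 is open at (277,198), and both reject nests are empty at (125,66) and (105,163). Now R2.

apply_moves(
  targets=[
    [85,[0,-1,-50],[0,0,0]],
    [85,[0,-1,-95],[0,0,0]],
    [85,[0,-1,-135],[0,0,0]],
    [85,[0,-1,-158],[0,0,0]],
    [85,[0,-1,-165],[0,0,0]],
    [85,[0,-1,-165],[0,0,0]],
    [40,[0,-1,-165],[0,0,0]],
    [40,[0,-1,-165],[0,0,0]],
    [40,[0,-1,-165],[0,0,0]],
    [40,[0,-1,-165],[0,0,0]],
    [40,[0,-1,-165],[0,0,0]],
    [40,[0,-1,-165],[0,0,0]],
    [40,[0,-1,-165],[0,0,0]],
    [40,[0,-1,-165],[0,0,0]],
    [40,[0,-1,-155],[0,0,0]],
    [40,[0,-1,-135],[0,0,0]],
    [40,[0,-1,-115],[0,0,0]],
    [40,[0,-1,-115],[0,0,0]],
  ],
  squeeze=100,
)

```text
time_s: 22.6
eef_pos: [473.2, 184.6, 118.9]
ee_rot: [0.0, 0.981, 0.196, 0.002]
force: [0.2, -0.1, -5.8]
grip_width: 0.615
grip_force: 105.9
```

apply_moves(
  targets=[
    [40,[6,30,0],[0,0,0]],
    [40,[13,62,0],[0,0,0]],
    [40,[20,97,0],[0,0,0]],
    [40,[27,132,0],[0,0,0]],
    [40,[33,160,0],[0,0,0]],
    [40,[36,173,0],[0,0,0]],
    [40,[36,173,0],[0,0,0]],
    [40,[36,173,-15],[0,0,0]],
    [40,[36,173,-30],[0,0,0]],
    [40,[36,173,-38],[0,0,0]],
    [40,[36,173,-42],[0,0,0]],
    [40,[36,173,-44],[0,0,0]],
    [40,[36,173,-45],[0,0,0]],
    [40,[36,173,-45],[0,0,0]],
  ],
)

```text
time_s: 24.0
eef_pos: [508.2, 357.3, 72.3]
ee_rot: [0.0, 0.981, 0.196, 0.001]
force: [-3.0, -2.2, 2.3]
grip_width: 0.617
grip_force: 107.0
```

apply_moves(
  targets=[
    [85,[0,0,0],[0,0,0]],
    [85,[0,0,0],[0,0,0]],
    [85,[0,0,0],[0,0,0]],
    [85,[0,0,0],[0,0,0]],
    [85,[0,0,0],[0,0,0]],
    [85,[0,0,25],[0,0,0]],
    [85,[0,0,70],[0,0,0]],
    [85,[0,0,115],[0,0,0]],
    [85,[0,0,150],[0,0,0]],
    [85,[-3,-45,160],[0,0,0]],
    [85,[-6,-90,160],[0,0,0]],
    [85,[-10,-135,160],[0,0,0]],
    [85,[-13,-180,160],[0,0,0]],
    [85,[-16,-225,160],[0,0,0]],
    [85,[-20,-270,160],[0,0,0]],
    [85,[-23,-300,160],[0,0,0]],
    [85,[-23,-304,160],[0,0,0]],
    [85,[-23,-304,160],[0,0,0]],
  ],
)

```text
time_s: 25.8
eef_pos: [485.0, 53.0, 231.5]
ee_rot: [-0.0, 0.981, 0.195, 0.0]
force: [-0.0, 0.7, -0.1]
grip_width: 0.994
grip_force: 0.0
```

```bash
python3 r.py w6.png
```

```text
t 25.85 tcp [485.   53.8 231.4] w 84.9 gf 0.0
rim [276. 196.] 1129 z [105.9 106.9] [array([484.5,  53. ]), np.float64(26.9)]
rim [380. 278.] 742 z [105.7 106.8] [array([445.4, -64.7]), np.float64(27.1)]
rim [500. 329.] 566 z [105.3 106.6] [array([ 435. , -187.7]), np.float64(27.0)]
cover [662.  -23.5  22.3]
cover [594.1  58.3  22.3]
cover [594.5 -19.2  22.3]
disc [206. 265.] 3980 [344.2  84.2   1.7] [array([325.1,  84.9]), np.float64(100.8)]
disc [543. 343.] 572 [ 405.5 -340.2    5.5] [array([ 400.1, -339.4]), np.float64(28.2)]
```

View pics/w6.png

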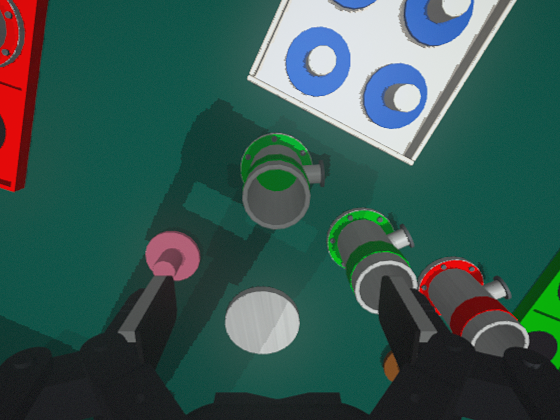

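R2's flange shows sitting in the reject nest at (8,40). G2 is centred at (276,196), still where it was. I'll carry G2 low, round the other housings.

apply_moves(
  targets=[
    [85,[0,0,-50],[0,0,0]],
    [85,[0,0,-95],[0,0,0]],
    [85,[0,0,-135],[0,0,0]],
    [85,[0,0,-158],[0,0,0]],
    [85,[0,0,-165],[0,0,0]],
    [85,[0,0,-165],[0,0,0]],
    [40,[0,0,-165],[0,0,0]],
    [40,[0,0,-165],[0,0,0]],
    [40,[0,0,-165],[0,0,0]],
    [40,[0,0,-165],[0,0,0]],
    [40,[0,0,-165],[0,0,0]],
    [40,[0,0,-165],[0,0,0]],
    [40,[0,0,-165],[0,0,0]],
    [40,[0,0,-165],[0,0,0]],
    [40,[0,0,-155],[0,0,0]],
    [40,[0,0,-135],[0,0,0]],
    [40,[0,0,-110],[0,0,0]],
    [40,[0,0,-105],[0,0,0]],
    [40,[0,0,-105],[0,0,0]],
  ],
  squeeze=100,
)

```text
time_s: 27.75
eef_pos: [485.0, 53.4, 126.7]
ee_rot: [0.0, 0.981, 0.196, 0.001]
force: [-0.1, -0.8, -4.9]
grip_width: 0.604
grip_force: 105.6
```

apply_moves(
  targets=[
    [40,[25,-5,0],[0,0,0]],
    [40,[50,-15,0],[0,0,0]],
    [40,[60,-45,0],[0,0,0]],
    [40,[60,-80,0],[0,0,0]],
    [40,[60,-115,0],[0,0,0]],
    [40,[60,-150,0],[0,0,0]],
    [40,[60,-185,0],[0,0,0]],
    [40,[60,-220,0],[0,0,0]],
    [40,[60,-255,0],[0,0,0]],
    [40,[60,-290,0],[0,0,0]],
    [40,[45,-320,0],[0,0,0]],
    [40,[28,-350,0],[0,0,0]],
    [40,[14,-375,0],[0,0,0]],
    [40,[5,-390,0],[0,0,0]],
    [40,[5,-390,0],[0,0,0]],
  ],
)

```text
time_s: 29.25
eef_pos: [488.6, -337.9, 125.0]
ee_rot: [-0.001, 0.981, 0.195, -0.001]
force: [0.1, 0.3, -5.1]
grip_width: 0.608
grip_force: 106.2
```

apply_moves(
  targets=[
    [40,[0,-1,-15],[0,0,0]],
    [40,[0,-1,-30],[0,0,0]],
    [40,[0,-1,-42],[0,0,0]],
    [40,[0,-1,-49],[0,0,0]],
    [40,[0,-1,-53],[0,0,0]],
    [40,[0,-1,-55],[0,0,0]],
    [40,[0,-1,-55],[0,0,0]],
    [85,[0,-1,-55],[0,0,0]],
    [85,[0,-1,-55],[0,0,0]],
    [85,[0,-1,-55],[0,0,0]],
    [85,[0,-1,-55],[0,0,0]],
    [85,[0,-1,-55],[0,0,0]],
    [85,[0,-1,-30],[0,0,0]],
    [85,[0,-1,15],[0,0,0]],
    [85,[0,-1,60],[0,0,0]],
    [85,[0,-1,95],[0,0,0]],
    [85,[0,-1,105],[0,0,0]],
  ],
)

```text
time_s: 30.95
eef_pos: [490.8, -338.4, 235.7]
ee_rot: [0.003, 0.981, 0.196, 0.002]
force: [0.3, -0.8, 0.7]
grip_width: 0.994
grip_force: 0.0
```

apply_moves(
  targets=[
    [85,[-8,45,0],[0,0,0]],
    [85,[-16,90,0],[0,0,0]],
    [85,[-24,135,0],[0,0,0]],
    [85,[-32,180,0],[0,0,0]],
    [85,[-38,225,0],[0,0,0]],
    [85,[-44,260,0],[0,0,0]],
    [85,[-45,273,0],[0,0,0]],
    [85,[-45,273,0],[0,0,0]],
    [85,[-45,273,0],[0,0,0]],
  ],
)

```text
time_s: 31.85
eef_pos: [445.2, -65.4, 231.0]
ee_rot: [0.0, 0.981, 0.196, -0.0]
force: [0.4, -0.0, -0.1]
grip_width: 0.994
grip_force: 0.0
```

```bash
python3 r.py w7.png
```

```text
t 31.9 tcp [445.2 -65.7 231. ] w 85.3 gf 0.0
rim [276. 195.] 1126 z [105.9 107. ] [array([445.2, -65.4]), np.float64(26.9)]
rim [409. 257.] 900 z [105.6 106.8] [array([ 431.6, -188.9]), np.float64(27.3)]
disc [469. 294.] 1621 [ 392.2 -334.6    5.5] [array([ 391.7, -334.9]), np.float64(29.6)]
```

View pics/w7.png

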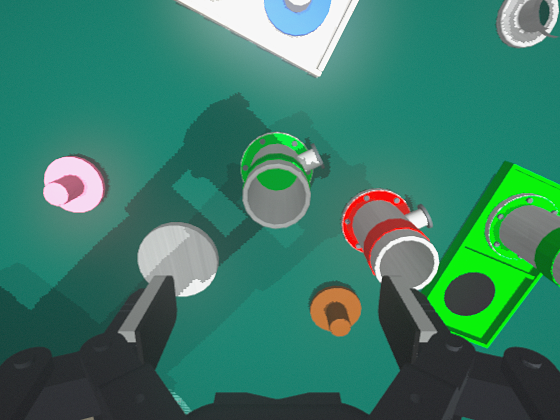

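G2 sits in pass nest 1 at (530,230), and nest 0 at (469,294) is free. R1 at (405,262) would be in G1's path, so I take R1 first, low round the tray side.

apply_moves(
  targets=[
    [85,[-4,-40,0],[0,0,0]],
    [85,[-8,-80,0],[0,0,0]],
    [85,[-13,-115,0],[0,0,0]],
    [85,[-13,-124,0],[0,0,0]],
    [85,[-13,-124,0],[0,0,0]],
    [85,[-13,-124,0],[0,0,0]],
  ],
)

```text
time_s: 32.5
eef_pos: [431.9, -188.4, 231.1]
ee_rot: [-0.0, 0.981, 0.196, -0.0]
force: [0.2, 0.8, 0.2]
grip_width: 0.992
grip_force: 0.0
```

```bash
python3 r.py
```

```text
t 32.55 tcp [ 432.  -188.   231.2] w 84.7 gf 0.0
rim [128. 117.] 1469 z [105.9 107. ] [array([445.2, -65.6]), np.float64(27.1)]
rim [278. 196.] 1113 z [105.9 106.9] [array([ 431.8, -189.2]), np.float64(26.9)]
rim [481. 202.] 1775 z [109.1 110.7] [array([ 488.7, -338.3]), np.float64(27.7)]
```

apply_moves(
  targets=[
    [85,[0,0,-50],[0,0,0]],
    [85,[0,0,-95],[0,0,0]],
    [85,[0,0,-135],[0,0,0]],
    [85,[0,0,-158],[0,0,0]],
    [85,[0,0,-165],[0,0,0]],
    [85,[0,0,-165],[0,0,0]],
    [40,[0,0,-165],[0,0,0]],
    [40,[0,0,-165],[0,0,0]],
    [40,[0,0,-165],[0,0,0]],
    [40,[0,0,-165],[0,0,0]],
    [40,[0,0,-165],[0,0,0]],
    [40,[0,0,-165],[0,0,0]],
    [40,[0,0,-165],[0,0,0]],
    [40,[0,0,-165],[0,0,0]],
    [40,[0,0,-155],[0,0,0]],
    [40,[0,0,-135],[0,0,0]],
    [40,[0,0,-110],[0,0,0]],
    [40,[0,0,-105],[0,0,0]],
    [40,[0,0,-105],[0,0,0]],
  ],
  squeeze=100,
)

```text
time_s: 34.45
eef_pos: [432.0, -188.7, 126.6]
ee_rot: [0.0, 0.981, 0.196, 0.0]
force: [-0.2, 1.0, -7.1]
grip_width: 0.61
grip_force: 106.3
```

apply_moves(
  targets=[
    [40,[25,0,0],[0,0,0]],
    [40,[55,5,0],[0,0,0]],
    [40,[85,20,0],[0,0,0]],
    [40,[110,40,0],[0,0,0]],
    [40,[113,75,0],[0,0,0]],
    [40,[113,110,0],[0,0,0]],
    [40,[113,145,0],[0,0,0]],
    [40,[113,180,0],[0,0,0]],
    [40,[113,215,0],[0,0,0]],
    [40,[113,250,0],[0,0,0]],
    [40,[105,285,0],[0,0,0]],
    [40,[90,320,0],[0,0,0]],
    [40,[70,355,0],[0,0,0]],
    [40,[50,390,0],[0,0,0]],
    [40,[30,425,0],[0,0,0]],
    [40,[10,458,0],[0,0,0]],
    [40,[0,490,0],[0,0,0]],
    [40,[-12,520,0],[0,0,0]],
    [40,[-24,541,0],[0,0,0]],
    [40,[-24,541,0],[0,0,0]],
  ],
)

```text
time_s: 36.45
eef_pos: [405.6, 354.1, 124.5]
ee_rot: [0.0, 0.98, 0.198, -0.002]
force: [1.0, -0.8, -6.2]
grip_width: 0.611
grip_force: 107.6
```

apply_moves(
  targets=[
    [40,[0,0,0],[0,0,0]],
    [40,[0,0,-15],[0,0,0]],
    [40,[0,0,-30],[0,0,0]],
    [40,[0,0,-42],[0,0,0]],
    [40,[0,0,-49],[0,0,0]],
    [40,[0,0,-53],[0,0,0]],
    [40,[0,0,-55],[0,0,0]],
    [40,[0,0,-55],[0,0,0]],
    [85,[0,0,-55],[0,0,0]],
    [85,[0,0,-55],[0,0,0]],
    [85,[0,0,-55],[0,0,0]],
    [85,[0,0,-55],[0,0,0]],
    [85,[0,0,-55],[0,0,0]],
    [85,[0,0,-30],[0,0,0]],
    [85,[0,0,15],[0,0,0]],
    [85,[0,0,60],[0,0,0]],
    [85,[0,0,95],[0,0,0]],
    [85,[0,0,105],[0,0,0]],
  ],
)

```text
time_s: 38.25
eef_pos: [408.9, 353.0, 235.4]
ee_rot: [-0.001, 0.981, 0.196, 0.003]
force: [0.5, 0.8, -0.9]
grip_width: 0.99
grip_force: 0.0
```

apply_moves(
  targets=[
    [85,[4,-45,0],[0,0,0]],
    [85,[8,-90,0],[0,0,0]],
    [85,[12,-135,0],[0,0,0]],
    [85,[16,-180,0],[0,0,0]],
    [85,[20,-225,0],[0,0,0]],
    [85,[24,-270,0],[0,0,0]],
    [85,[28,-315,0],[0,0,0]],
    [85,[32,-360,0],[0,0,0]],
    [85,[36,-400,0],[0,0,0]],
    [85,[37,-418,0],[0,0,0]],
    [85,[37,-418,0],[0,0,0]],
    [85,[37,-418,0],[0,0,0]],
  ],
)

```text
time_s: 39.45
eef_pos: [444.6, -65.2, 230.7]
ee_rot: [-0.0, 0.981, 0.196, -0.0]
force: [-0.1, 0.1, 0.2]
grip_width: 0.994
grip_force: 0.0
```

```bash
python3 r.py
python3 - <<'E'
from m import *
im,d,c=shot('scene'); cv2.imwrite('pics/s2.png',im)
E
```

```text
t 39.5 tcp [444.7 -64.8 230.9] w 85.0 gf 0.0
rim [277. 195.] 1117 z [105.9 106.9] [array([445.2, -65.4]), np.float64(26.9)]
disc [470. 293.] 1627 [ 392.3 -334.7    5.5] [array([ 392.1, -335.4]), np.float64(29.8)]
```

View pics/s2.png

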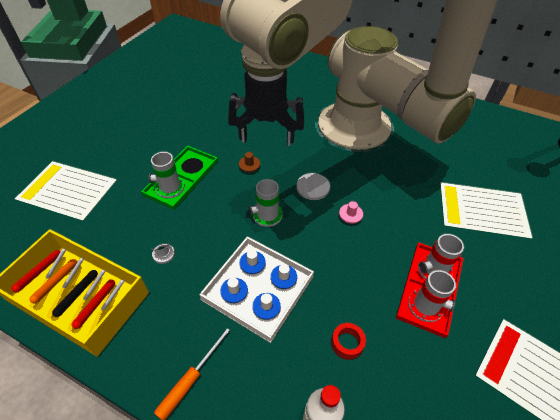

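The scene view shows both red housings standing in the reject tray at (440,255) and (435,295). All four covers are in the white tray, G2 is in the pass tray, and G1 remains at (267,200).

apply_moves(
  targets=[
    [85,[0,0,-50],[0,0,0]],
    [85,[0,0,-95],[0,0,0]],
    [85,[0,0,-135],[0,0,0]],
    [85,[0,0,-158],[0,0,0]],
    [85,[0,0,-165],[0,0,0]],
    [85,[0,0,-165],[0,0,0]],
    [40,[0,0,-165],[0,0,0]],
    [40,[0,0,-165],[0,0,0]],
    [40,[0,0,-165],[0,0,0]],
    [40,[0,0,-165],[0,0,0]],
    [40,[0,0,-165],[0,0,0]],
    [40,[0,0,-165],[0,0,0]],
    [40,[0,0,-165],[0,0,0]],
    [40,[0,0,-165],[0,0,0]],
    [40,[0,0,-155],[0,0,0]],
    [40,[0,0,-135],[0,0,0]],
    [40,[0,0,-110],[0,0,0]],
    [40,[0,0,-95],[0,0,0]],
    [40,[0,0,-95],[0,0,0]],
  ],
  squeeze=100,
)

```text
time_s: 41.45
eef_pos: [445.7, -66.0, 138.4]
ee_rot: [0.001, 0.981, 0.196, 0.002]
force: [0.1, -0.6, -5.5]
grip_width: 0.611
grip_force: 106.0
```

apply_moves(
  targets=[
    [40,[0,-25,0],[0,0,0]],
    [40,[0,-55,0],[0,0,0]],
    [40,[0,-90,0],[0,0,0]],
    [40,[0,-125,0],[0,0,0]],
    [40,[-2,-160,0],[0,0,0]],
    [40,[-10,-190,0],[0,0,0]],
    [40,[-25,-215,0],[0,0,0]],
    [40,[-40,-240,0],[0,0,0]],
    [40,[-50,-260,0],[0,0,0]],
    [40,[-54,-270,0],[0,0,0]],
    [40,[-54,-270,0],[0,0,0]],
    [40,[-54,-270,0],[0,0,0]],
  ],
)

```text
time_s: 42.65
eef_pos: [391.1, -334.7, 135.8]
ee_rot: [-0.001, 0.981, 0.196, -0.0]
force: [-0.2, -0.1, -4.8]
grip_width: 0.608
grip_force: 106.5
```

apply_moves(
  targets=[
    [40,[0,0,-20],[0,0,0]],
    [40,[0,0,-38],[0,0,0]],
    [40,[0,0,-50],[0,0,0]],
    [40,[0,0,-58],[0,0,0]],
    [40,[0,0,-63],[0,0,0]],
    [40,[0,0,-65],[0,0,0]],
    [40,[0,0,-65],[0,0,0]],
    [85,[0,0,-65],[0,0,0]],
    [85,[0,0,-65],[0,0,0]],
    [85,[0,0,-65],[0,0,0]],
    [85,[0,0,-65],[0,0,0]],
    [85,[0,0,-65],[0,0,0]],
    [85,[0,0,-40],[0,0,0]],
    [85,[0,0,5],[0,0,0]],
    [85,[0,0,50],[0,0,0]],
    [85,[0,0,85],[0,0,0]],
    [85,[0,0,95],[0,0,0]],
  ],
)

```text
time_s: 44.35
eef_pos: [391.6, -336.6, 235.2]
ee_rot: [0.003, 0.981, 0.196, 0.001]
force: [0.5, -0.1, 0.9]
grip_width: 0.994
grip_force: 0.0
```

apply_moves(
  targets=[
    [85,[0,40,20],[0,0,0]],
    [85,[0,80,40],[0,0,0]],
    [85,[0,120,60],[0,0,0]],
    [85,[0,140,60],[0,0,0]],
    [85,[0,140,60],[0,0,0]],
    [85,[0,140,60],[0,0,0]],
  ],
)

```text
time_s: 44.95
eef_pos: [390.8, -195.8, 290.7]
ee_rot: [-0.0, 0.981, 0.196, -0.0]
force: [0.4, 0.6, -1.0]
grip_width: 0.995
grip_force: 0.0
```

Run:
```python
from m import *
for n in ['scene','side','wrist']:
    im,d,c=shot(n); P=pts(d,c)
    if n=='scene': cv2.imwrite('pics/s3.png',im)
    for nm,x,y in [('p0',391,-336),('p1',490,-337.5),('r0',407,352.5),('r1',507,357.5)]:
        m=(d>0)&(np.hypot(P[...,0]-x,P[...,1]-y)<48)&(P[...,2]>105)&(P[...,2]<118)
        if m.sum()>60:
            Q=P[m]; print(n,nm,'off',[np.round(a,1) for a in cv2.minEnclosingCircle((Q[:,:2]-[x,y]).astype(np.float32))],'ztop',np.percentile(Q[:,2],[50,90]).round(1))
    for m,st,ce in blobs(masks(im)['blue']&(d>0)&(P[...,2]<60)&(P[...,2]>0),80): print(n,'cover',P[m].mean(0).round())
print(ctrl.sense()['time_s'])
```

```text
scene p0 off [array([-0.9, -0.4]), np.float64(28.1)] ztop [108.7 110.8]
scene p1 off [array([-1.1, -2.5]), np.float64(29.2)] ztop [108.7 110.9]
scene r0 off [array([-0.4, -2. ]), np.float64(27.9)] ztop [109.4 111.2]
scene r1 off [array([-1.2, -1.4]), np.float64(27.8)] ztop [109.2 111.1]
scene cover [599. -19.  22.]
scene cover [599.  60.  22.]
scene cover [679. -19.  22.]
scene cover [678.  60.  22.]
side p0 off [array([-3.7,  3.2]), np.float64(29.7)] ztop [107.7 109.9]
side p1 off [array([-6.4,  1.1]), np.float64(30.0)] ztop [107.7 109.9]
side r0 off [array([-2.7,  0.7]), np.float64(28.1)] ztop [108.1 110. ]
side r1 off [array([-3.7,  0.5]), np.float64(28.1)] ztop [108.2 109.9]
side cover [670. -16.  21.]
side cover [589. -16.  21.]
side cover [669.  64.  21.]
side cover [588.  65.  21.]
wrist p0 off [array([-0.2,  0.5]), np.float64(27.3)] ztop [109.7 110.9]
wrist p1 off [array([-1.5, -0.5]), np.float64(27.2)] ztop [109.7 110.9]
45.1
```

View pics/s3.png

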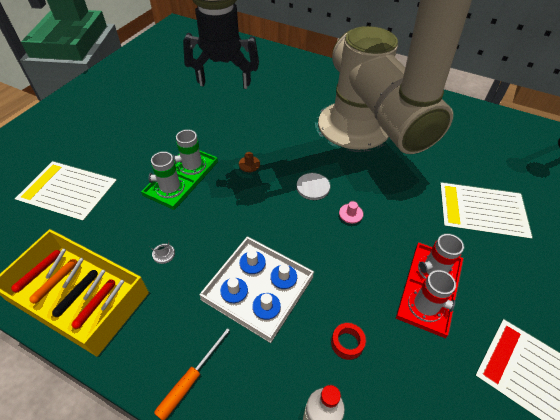

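The scene view shows the green housings in the pass tray at (165,175) and (188,150), and the red ones in the reject tray at (447,250) and (435,295). The four covers lie in the white tray and the gripper is clear. All rim heights are about 109 mm, so the housings are flat on the nest floors.

```bash
python3 -c "
from rig import ctrl
print(ctrl.finish_job())"
```

```text
the job is handed in; nothing more can be done
None
```

I handed the job in at about 45 s: all four covers are in the white tray, the two green-tagged housings stand in the pass nests and the two red-tagged ones in the reject nests, but the hand-in returned no verdict.

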